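# Raise the feed gate and run the batten up to the stop

### The job

With the outside of the shut fingers, push the counterweighted gate up by its cross handle, past its balance point, so that it falls back and stays raised by itself. Then push the wooden batten along its channel, under the raised gate, until its end rests against the end stop, and finish clear of everything. Only push: do not grip or lift the batten or grip the gate's handle, and leave the tin, the jar and the hammer where they are.

Things in the scene. Friction and masses are not known exactly. Their poses are not given: they have to be found in the camera images.
- feed_board: Fixed grey laminate board 600 mm long (its y), 18 mm thick, x from -40 to +145 mm. Origin on the bench under the middle of the channel; y runs along the channel from batten to end stop, x away from the robot to the gate's pivot. Channel floor = board top; its two side strips are 10 mm high, 8 mm wide, 41 mm apart: the batten is pushed above them. Gate, stop and batten are lined up with the board.
- gate (a joint): Gate angle (rad): 0 lowered on its rubber bar, blocking the channel; grows as the handle swings up and over towards the board's +x; 1.5 leaning back on the rear rubber bar. Balance point about 0.8 (so push to about 1.0 or more): below it the gate falls shut, beyond it it falls back to 1.5 and stays. Pushing up takes about 1 to 2 N at the handle, less near balance.
- gate_handle (a point): Middle of the gate's cross handle, a level round steel bar 16 mm thick, 110 mm long, along the board's y, at the robot-side end of the gate's 20 mm wide, 8 mm thick flat arm. Lowered it is 155 mm nearer the robot than the pivot and 95 mm above it (201 mm above the bench); it swings on a 182 mm radius. The space below it on the robot's side is free.
- gate_pivot (a point): Centre of the gate's pivot pin (axis along the board's y), 106 mm above the bench, 100 mm beyond the channel's centre line, between two grey cheeks (60 mm over both, top 123 mm above the bench). Lowered, a blade 36 mm wide and 6 mm thick hangs from the arm into the channel, in the handle's middle plane. Raised, the gate leaves 120 mm free above the batten.
- batten_center (a point): Centre of the loose wooden batten, 38 x 38 mm in section, 200 mm long along its y (the channel), 0.13 to 0.25 kg, lying in the channel before the gate, centre 37 mm above the bench. The lowered gate's blade is in its way.
- stop_face (a point): Point on the face of the fixed dark steel end stop, a 70 x 24 mm block across the channel beyond the gate, 74 mm high above the bench, with a round black knob on top. The point is on the channel's centre line at the batten centre's height; axes as the board's; the face looks to -y, to the batten. Batten home: its centre is 100 mm before this point.
- tin_center (a point): Centre of a small tin, 54 mm across and 85 mm high, standing loose on the board beside the channel on the pivot's side. To be left alone.
- jar_center (a point): Centre of a glass jar, 66 mm across and 90 mm high, standing on the bench at the robot's right. To be left alone.
- hammer: Hammer lying on the bench at the robot's left; origin near its middle. To be left alone.
Mind the look-alikes: they are no part of the job. Of the things shaped like the part that bears batten_center, the wooden one is meant.

How it is judged (in metres and radians):
On the way, in this order (a step that is already met when the one before it is completed fails the run):
1. the gate is past its balance point, leaning back, with the fingers off it (value of joint gate above 1.35 rad and contact force between the fingers and gate below 0.2 N), for 0.3 s.
2. the batten lies in its channel against the end stop (y of batten_center in the frame of stop_face above -0.105 m and x of batten_center in the frame of stop_face between -0.006 and 0.006 m and height (world z) of batten_center below 0.041 m), for 0.2 s.
At the end, for the whole second after the job is handed in: The gate stays raised by itself (joint above 1.35) and still, and the batten lies flat in its channel with its end within 5 mm of the end stop (all of step 2 and value of joint gate above 1.35 rad and velocity of joint gate between -0.05 and 0.05 rad/s); the robot touches nothing.
It fails at once if the batten is lifted or tipped up (its centre rises more than 12 mm) (height (world z) of batten_center above 0.049 m).
It fails at once if the batten is gripped between the fingers (contact force between the fingers and batten above 1 N and x of the grasp point in the frame of batten_center between -0.017 and 0.017 m and y of the grasp point in the frame of batten_center between -0.09 and 0.09 m and z of the grasp point in the frame of batten_center between -0.017 and 0.017 m).
It fails at once if the gate's handle is gripped between the fingers (contact force between the fingers and gate above 1 N and x of the grasp point in the frame of gate_handle between -0.008 and 0.008 m and y of the grasp point in the frame of gate_handle between -0.05 and 0.05 m and z of the grasp point in the frame of gate_handle between -0.008 and 0.008 m).
It fails at once if the tin, the jar or the hammer is moved more than 25 mm (distance of any of tin_center, jar_center, hammer from where it was at the start of the episode above 0.025 m).
It also fails if it takes over 54 s, if anything falls off the work surface, if the arm or the gripper's body presses on something with over 40 N, if the wrist force passes 120 N, or if a joint passes its speed limit or range.

### The arm

A 6-joint arm with a two-finger parallel gripper is mounted at the origin on the work surface. World frame = base frame: x ahead of the robot, y to its left, z up, the work surface at z = 0. Lengths are in m, angles in degrees, forces in N, time in s.
With the tool pointing down it reaches from about 0.325 to 0.9 m from the base axis. Payload 6.1 kg.
Tool frame: the origin (TCP) lies midway between the tips of the shut fingers; the grasp point (between the pads) lies robot.grip_depth behind it (robot.grip_depth is the distance from the TCP to the grasp point, in m); z points along the fingers, y is the line along which they close (so a half turn about z gives the same grasp; the last joint's range is limited). The gripper opens to 85 mm and grips with 20 to 120 N. Pads are 22 mm wide; open, the fingers measure 114 mm over their backs; the gripper's body (76 mm by 85 mm) begins 54 mm behind the grasp point. The pads swing forward as they close: fully open they stand 13 mm farther back than shut.
Start: joints at [-71.454, 12.628, 87.462, -0, 79.91, -7.225], TCP at [0.272, -0.563, 0.231] pointing down, gripper open.
Joint ranges: [-170.65, 170.65], [-52.31, 119.04], [5.05, 147.46], [-71.25, 251.25], [11.57, 151.72], [-153.62, 153.62]. Speed limits (degrees/s): [147.25, 147.25, 172.46, 180, 180, 180].

### API

Orientations are given as [roll, pitch, yaw] about the fixed x, y, z axes, in that order (R = Rz(yaw) Ry(pitch) Rx(roll)).
In Python, from cell import robot, cams gives the robot as it stands.
- The arm moves only by the tool play_rows, never from a script. Its argument "moves" is text: rows parted by semicolons, each of 7 numbers parted by spaces: the shift along the tool's x, y, z in m, then the turn, a rotation vector about the tool's x, y, z in degrees, then the opening, from -1 (shut) to 1 (fully open). In form: dx dy dz ax ay az gripper; .... A call has 1 to 5 rows; each row is the pose to reach, as a shift and turn from the pose commanded when the call began, along the tool's axes at that moment; what a row does not reach only later rows make up. A row lasts 1/8 s, in which the tool goes at most 62.5 mm and 10.7 degrees, less where a joint would pass 70% of its speed; a pose out of reach is approached as far as the arm can. A call with a gripper value outside its range is refused whole. The fingers move at their own pace and stop on an object; "newtons" is the grip in N (left out, the last holds). Time passes only in rows, so rows that repeat a pose let the fingers close. It gives the time, the measured TCP pose, the force, the opening and the grip force at its end, in the units of the state.
- robot.read_state(): the state, without advancing time (a new reading comes with each control period).
- cams.capture(name): name is "scene" or "top" or "wrist"; returns (picture, depth): 420x560x3 uint8, red, green, blue; 420x560 float32, m along the optical axis (not along the pixel's ray), 0 where there is no reading.
- cams.camera_info(name): a dict with "fov_y" (degrees; the focal length in pixels is half the picture's height over the tangent of half this angle, whatever the lens; pixels are square), "cx", "cy" (the principal point, pixels), "world_to_cam" (4x4, takes a point from world to camera coordinates). Camera axes: x right, y up, looking along -z (the intrinsics and any distortion apply to the point x, -y, -z); pixel columns grow to the right and rows downward; lengths in m; the calibration is good to about 2 mm. A picture is of the moment at which its call begins: read the wrist's pose just before it. camera_info takes no time and is no camera call; for the wrist camera it gives the pose at the moment of the call.
- robot.finish_job(): hands the job in; it is judged then, once.
Trained networks look in the newest picture that a camera, given by its name, has taken for a name from the list of things; names that differ only in an ending like _2 or _b are one class to them, and where a whole thing is asked for, a point or a joint stands for the part that bears it (a point fixed in the world has none). Each returns a list of dicts, best first, with "score" (0 to 1); they miss things now and then, are a little off and sometimes report something else, mostly with a low value. They report only what shows in the picture. A call takes as long as a camera call. They do not tell look-alikes from the thing itself.
- cams.search_frame(camera, target): "bbox" ([left, top, width, height] as shares, 0 to 1, of the picture: columns of its width, rows of its height, round what is visible of it).
- cams.masks_of(camera, target): "mask" (420x560 bool, what is visible of it) and "bbox" ([left, top, width, height] as shares, 0 to 1, of the picture: columns of its width, rows of its height, round what is visible of it).
The state is a dict: "clock": time; "joints": joint angles; "joint_velocities": joint speeds; "tau": joint torques, N m; "tool_pos": TCP position; "tcp_rot": TCP orientation; "force": force on the tool from outside, world axes, zero at the start; "ft_torque": the same for the moment, N m; "opening": finger opening in m; "gripper_force": force on a finger pad.
Only numpy, scipy, OpenCV 4.12 (cv2) and the standard library are available. Lean on these libraries where they do the work, as an engineer would, in place of code of your own. Each camera call takes 0.05 s, during which the arm holds its last target. There are 200 camera calls.

## Working session

There is one attempt and no reset: what is moved stays moved. The work goes in short steps, Python scripts to look and compute and a tool call to move; the robot and the scene stay as the last step left them, time stands still between calls to the robot, and variables do not carry over. Pictures are saved under pics/ and viewed, at most 10 in all, crops included, and the job is handed in when it is done.

Besides the shell and the picture viewer there is one more tool, called after "Emit:" by a JSON object that holds its "fn" and its "kwargs". play_rows: Moves the arm, as the interface text tells. Its arguments: {"type":"object","properties":{"moves":{"type":"string"},"newtons":{"type":"number"}},"required":["moves"]}

```bash
mkdir -p pics
python3 - <<'E'
from cell import robot,cams
import cv2,numpy as np
s=robot.read_state();print({k:s[k] for k in('clock','tool_pos','tcp_rot','opening','force')},robot.grip_depth)
for n in('scene','top'):
    p,d=cams.capture(n);cv2.imwrite(f'pics/{n}0.png',p[:,:,::-1]);np.savez(f'{n}0.npz',p=p,d=d)
    i=cams.camera_info(n);print(n,{k:(np.round(v,4).tolist() if k=='world_to_cam' else v) for k,v in i.items()})
    for t in('feed_board','gate_handle','batten_center','stop_face','tin_center','jar_center','hammer'):
        try:r=cams.masks_of(n,t)
        except Exception as e:print(t,e);continue
        for q in r[:3]:
            b=q['bbox'];print(t,round(q['score'],2),[round(b[0]*560),round(b[1]*420),round(b[2]*560),round(b[3]*420)])
E
```

```text
{'clock': 0.0, 'tool_pos': array([ 0.27152567, -0.56226133,  0.23021043]), 'tcp_rot': array([-1.79889262e+02, -1.35493429e-02,  2.57677421e+01]), 'opening': 0.08499418075070143, 'force': array([-0.34425789, -0.88042166, -0.09577916])} 0.0187
scene {'fov_y': 46.01953932492625, 'cx': 272.5564851249061, 'cy': 212.1888767785131, 'world_to_cam': [[-0.7905, 0.6124, -0.0017, 0.4542], [-0.3848, -0.4944, 0.7794, 0.0702], [0.4765, 0.6168, 0.6265, -1.773], [0.0, 0.0, 0.0, 1.0]]}
feed_board 0.86 [188, 216, 201, 146]
gate_handle 0.73 [266, 212, 85, 85]
gate_handle 0.62 [327, 270, 25, 32]
batten_center 0.86 [184, 314, 80, 37]
batten_center 0.8 [206, 173, 22, 43]
batten_center 0.74 [248, 228, 53, 38]
stop_face 0.71 [221, 233, 22, 34]
stop_face 0.59 [327, 270, 22, 33]
tin_center 0.6 [222, 235, 19, 34]
jar_center 0.68 [255, 151, 22, 29]
hammer 0.89 [373, 259, 92, 40]
top {'fov_y': 49.76290377131295, 'cx': 277.89774185814656, 'cy': 216.66350772446646, 'world_to_cam': [[0.009, -1.0, -0.0022, -0.0435], [0.9911, 0.0087, 0.1328, -0.575], [-0.1328, -0.0034, 0.9911, -1.4301], [0.0, 0.0, 0.0, 1.0]]}
feed_board 0.63 [154, 172, 185, 83]
gate_handle 0.73 [196, 172, 37, 78]
batten_center 0.95 [234, 213, 66, 22]
batten_center 0.92 [287, 264, 45, 57]
batten_center 0.87 [205, 120, 54, 44]
stop_face 0.49 [189, 223, 10, 23]
tin_center 0.61 [277, 174, 21, 20]
jar_center 0.82 [376, 293, 26, 20]
hammer 0.62 [131, 289, 78, 50]
```

Run:
```python
import cv2
for n,(x,y,w,h) in {'scene':(160,130,330,245),'top':(120,110,300,225)}.items():
    a=cv2.imread(f'pics/{n}0.png')[y:y+h,x:x+w];cv2.imwrite(f'pics/{n}c.png',cv2.resize(a,(w*12//5,h*12//5),interpolation=cv2.INTER_CUBIC))
```

```text
(no output)
```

View pics/scenec.png

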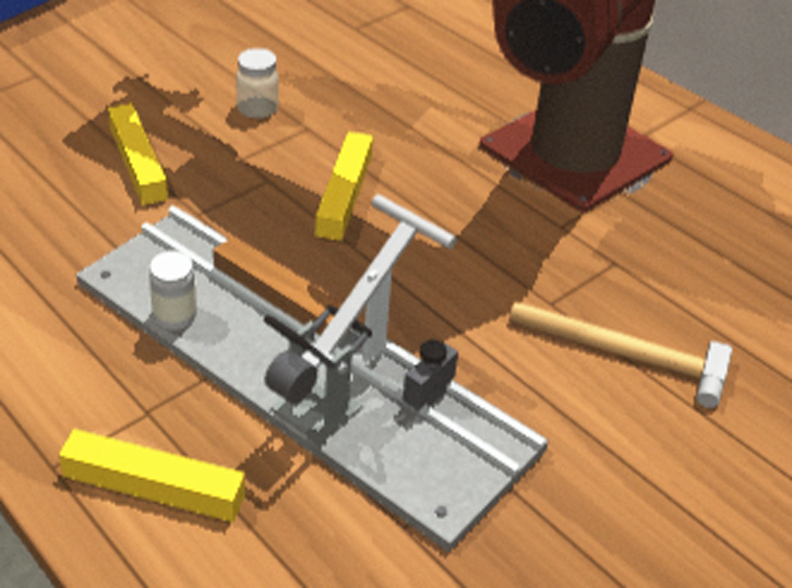

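View pics/topc.png

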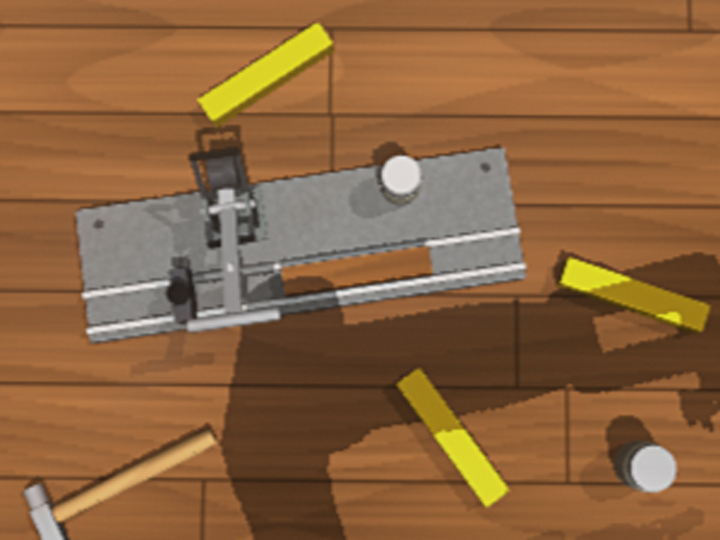

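The top crop shows the wooden batten in the channel at about (283–431, 248–295), blade and handle at (188–278, 320), the stop with its knob at (180, 290) and the tin at (400, 175). The yellow bars are look-alikes. The scene crop agrees: handle from (375, 200) to (450, 240).

```bash
cat > h.py <<'E'
import numpy as np,cv2
from cell import robot,cams
def cloud(n,d,info=None):
    i=info or cams.camera_info(n);f=210/np.tan(np.radians(i['fov_y']/2))
    v,u=np.mgrid[0:420,0:560]
    c=np.stack([(u-i['cx'])/f*d,-(v-i['cy'])/f*d,-d,np.ones_like(d)],-1)
    w=c@np.linalg.inv(i['world_to_cam']).T
    w[d==0]=np.nan
    return w[...,:3]
E
python3 - <<'E'
from h import *
C={}
for n in('scene','top'):
    z=np.load(n+'0.npz');C[n]=cloud(n,z['d'].astype(float))
    W=C[n];p=z['p'].astype(int)
    m=(abs(p.max(2)-p.min(2))<30)&(W[...,2]>.010)&(W[...,2]<.032)&(W[...,0]>.4)&(abs(W[...,1]-0.08)<.4)
    k,l,st,_=cv2.connectedComponentsWithStats(cv2.morphologyEx(m.astype(np.uint8),cv2.MORPH_CLOSE,np.ones((7,7),np.uint8)))
    b=1+np.argmax(st[1:,4]);q=W[(l==b)&m]
    r=cv2.minAreaRect(q[:,:2].astype(np.float32));print(n,'board rect',r,np.nanmedian(q[:,2]));print(cv2.boxPoints(r))
    # bench check
    print('bench z',np.nanmedian(W[(W[...,2]<.01)&(W[...,0]>.3)&(W[...,0]<.7)][:,2]))
    h=W[(W[...,2]>.18)&(W[...,2]<.23)&(W[...,0]>.35)&(W[...,0]<.75)&(abs(W[...,1]-.1)<.25)]
    if n=='top' or 1:
        r=cv2.minAreaRect(h[:,:2].astype(np.float32));print('handle',len(h),r,np.percentile(h[:,2],[5,50,95]))
    cams.capture(n)
    for t in('batten_center','tin_center','stop_face','jar_center','gate_handle','hammer'):
        for o in cams.masks_of(n,t)[:4]:
            q=W[o['mask']];q=q[~np.isnan(q[:,0])];c=np.median(p[o['mask']],0)
            zz=np.percentile(q[:,2],92);tp=q[q[:,2]>zz-.006]
            r=cv2.minAreaRect(tp[:,:2].astype(np.float32))
            print(t,round(o['score'],2),c,'ztop %.3f'%zz,np.round(r[0],3),np.round(r[1],3),round(r[2],1))
E
```

```text
scene board rect ((0.5990489721298218, 0.07678493857383728), (0.18955230712890625, 0.60256028175354), 9.208809852600098) 0.017262926496627973
[[ 0.4572796   0.35901478]
 [ 0.55370903 -0.23577951]
 [ 0.7408184  -0.2054449 ]
 [ 0.6443889   0.3893494 ]]
bench z -0.00198243641839313
handle 376 ((0.5821687579154968, 0.15754589438438416), (0.22103339433670044, 0.10939528048038483), 10.610939025878906) [0.18116211 0.19913564 0.20847649]
batten_center 0.98 [188. 130.  73.] ztop 0.057 [0.564 0.026] [0.259 0.085] 82.6
batten_center 0.8 [251. 243.  65.] ztop 0.039 [0.837 0.128] [0.043 0.201] 34.3
batten_center 0.76 [199. 166.  38.] ztop 0.039 [ 0.533 -0.375] [0.207 0.038] 71.6
batten_center 0.61 [200. 166.  39.] ztop 0.039 [ 0.341 -0.13 ] [0.203 0.037] 36.4
tin_center 0.63 [146. 143. 126.] ztop 0.103 [ 0.68 -0.06] [0.048 0.049] 20.5
tin_center 0.32 [118. 116. 112.] ztop 0.197 [0.491 0.14 ] [0.032 0.109] 7.9
stop_face 0.82 [56. 54. 52.] ztop 0.094 [0.523 0.23 ] [0.027 0.026] 26.3
stop_face 0.2 [129.  129.5 127. ] ztop 0.204 [0.487 0.141] [0.023 0.106] 10.2
jar_center 0.95 [163. 142. 118.] ztop 0
[... 782 characters left out ...]
199] 9.1
batten_center 0.67 [220.  211.5  38. ] ztop 0.041 [0.833 0.123] [0.04  0.199] 34.4
batten_center 0.57 [161. 130.  24.] ztop 0.043 [ 0.528 -0.38 ] [0.199 0.039] 71.0
tin_center 0.52 [221. 216. 213.] ztop 0.107 [ 0.676 -0.064] [0.049 0.043] 77.5
tin_center 0.45 [147. 144. 143.] ztop 0.208 [0.478 0.135] [0.016 0.106] 8.9
stop_face 0.78 [57. 52. 50.] ztop 0.097 [0.507 0.207] [0.067 0.028] 54.1
jar_center 0.9 [197. 195. 195.] ztop 0.094 [ 0.301 -0.386] [0.056 0.055] 47.5
gate_handle 0.97 [147. 145. 144.] ztop 0.208 [0.478 0.135] [0.016 0.105] 8.9
hammer 0.6 [189. 160. 103.] ztop 0.028 [0.279 0.3  ] [0.084 0.257] 26.8
hammer 0.54 [147. 145. 144.] ztop 0.208 [0.478 0.135] [0.016 0.106] 8.9
```

```bash
cat >> h.py <<'E'
from scipy.spatial.transform import Rotation as Ro
O=np.array([.5455,.0665]);A=np.radians(9.05)
def b2w(p): return np.array([O[0]+p[0]*np.cos(A)-p[1]*np.sin(A),O[1]+p[0]*np.sin(A)+p[1]*np.cos(A),p[2]])
def w2b(p):
    d=np.array(p[:2])-O;return np.round([d[0]*np.cos(A)+d[1]*np.sin(A),-d[0]*np.sin(A)+d[1]*np.cos(A),p[2]],4)
def tool(tilt): # tool x=board x at tilt 0; fingers lean to +x
    return Ro.from_euler('z',A)*Ro.from_euler('y',-np.radians(tilt))*Ro.from_euler('x',np.pi)
def rel(pb,tilt,s=None):
    s=s or robot.read_state();R=Ro.from_euler('xyz',s['tcp_rot'],degrees=True)
    return np.round(R.inv().apply(b2w(pb)-s['tool_pos']),4),np.round((R.inv()*tool(tilt)).as_rotvec(degrees=True),2)
E
python3 -c "
from h import *
print(tool(30).as_matrix().round(2),rel((-.09,.048,.157),30))"
```

```text
[[ 0.86  0.16  0.49]
 [ 0.14 -0.99  0.08]
 [ 0.5   0.   -0.87]] (array([ 0.4478, -0.5196,  0.0743]), array([-4.38, 29.79, 16.34]))
```

Emit:
{"fn": "play_rows", "kwargs": {"moves": "0.216 -0.24 0 0 0 16.8 -1;0.216 -0.24 0 0 0 16.8 -1;0.216 -0.24 0 0 0 16.8 -1;0.216 -0.24 0 0 0 16.8 -1;0.216 -0.24 0 0 0 16.8 -1"}}

```text
clock: 2.12
tool_pos: [0.3593, -0.261, 0.2316]
tcp_rot: [180.0, -0.0, 8.9]
force: [0.8, 0.3, -0.0]
opening: -0.0001
gripper_force: 0.0
```

```bash
python3 -c "
from h import *
print(rel((-.10,.048,.157),30))"
```

```text
(array([ 0.1347, -0.3424,  0.0744]), array([ 0.07, 29.95, -0.1 ]))
```

Emit:
{"fn": "play_rows", "kwargs": {"moves": "0.067 -0.17 0.0 0 10 0 -1;0.067 -0.17 0.0 0 20 0 -1;0.067 -0.17 0.0 0 30 0 -1;0.11 -0.26 0.03 0 30 0 -1;0.11 -0.26 0.03 0 30 0 -1"}}

```text
clock: 2.75
tool_pos: [0.4273, 0.0119, 0.2022]
tcp_rot: [179.9, -30.3, 8.9]
force: [-0.0, -0.6, -0.5]
opening: -0.0003
gripper_force: 0.0
```

```bash
python3 -c "
from h import *
s=robot.read_state();print(w2b(s['tool_pos']),s['joints'].round(0),rel((-.10,.048,.157),30))"
```

```text
[-0.1253 -0.0353  0.2022] [-20. -45. 141.  17.  58.  55.] (array([-0.001 , -0.0835,  0.0515]), array([ 0.21, -0.28, -0.11]))
```

Emit:
{"fn": "play_rows", "kwargs": {"moves": "0 -0.0835 0.03 0 0 0 -1;0 -0.0835 0.05 0 0 0 -1;0 -0.0835 0.05 0 0 0 -1;0 -0.0835 0.05 0 0 0 -1"}}

```text
clock: 3.25
tool_pos: [0.4389, 0.0974, 0.1585]
tcp_rot: [180.0, -30.0, 9.0]
force: [0.7, -0.3, -0.6]
opening: 0.0003
gripper_force: 0.0
```

Run:
```python
from h import *
s=robot.read_state();print(w2b(s['tool_pos']),s['joints'].round(0),s['tcp_rot'])
for i,p in enumerate([(-.0605,.048,.174),(-.04,.048,.205)]): print(rel(p,30))
p,d=cams.capture('scene');cv2.imwrite('pics/s1.png',cv2.resize(p[130:340,160:440,::-1],None,fx=2.4,fy=2.4,interpolation=cv2.INTER_CUBIC))
```

```text
[-0.1004  0.0473  0.1585] [ -2. -36. 141.   7.  45.  76.] [179.98046155 -30.00925725   9.00860073]
(array([ 0.0423, -0.0008,  0.0066]), array([ 0.04, -0.01, -0.04]))
(array([ 0.0756, -0.0008, -0.01  ]), array([ 0.04, -0.01, -0.04]))
```

View pics/s1.png

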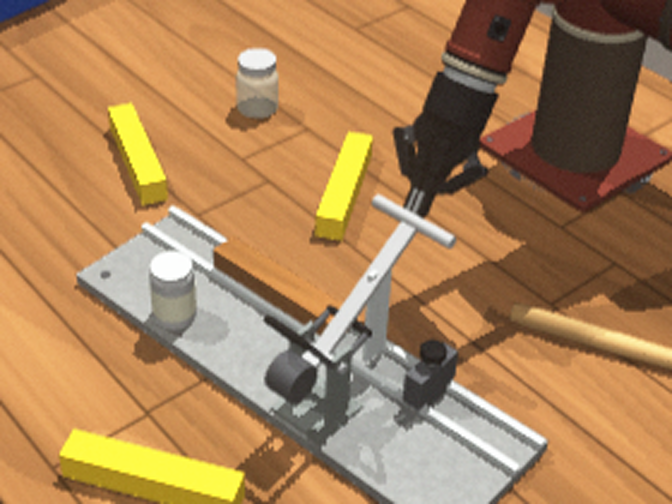

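The fingers (420, 195) are behind and below the handle on the -y side of its arm, as planned. Next I make contact slowly.

Emit:
{"fn": "play_rows", "kwargs": {"moves": "0.02 0 0.003 0 0 0 -1;0.035 0 0.005 0 0 0 -1;0.045 0 0.004 0 0 0 -1;0.055 0 0 0 0 0 -1;0.062 0 -0.003 0 0 0 -1"}}

```text
clock: 3.92
tool_pos: [0.4908, 0.1052, 0.1925]
tcp_rot: [180.0, -30.0, 8.9]
force: [-1.6, -1.7, -0.3]
opening: -0.0001
gripper_force: 0.6
```

Run:
```python
from h import *
s=robot.read_state();print(w2b(s['tool_pos']),s['force'],s['tcp_rot'])
p,d=cams.capture('scene');W=cloud('scene',d.astype(float))
o=cams.masks_of('scene','gate_handle')[:2]
for q in o:
    w=W[q['mask']];w=w[w[:,2]>np.nanpercentile(w[:,2],80)];print(q['score'],w2b(np.nanmedian(w,0)))
for q in [(-.0335,.048,.21),(.003,.048,.237),(.0445,.048,.254),(.0895,.048,.261),(.108,.048,.262)]:print(rel(q,30)[0])
```

```text
[-0.0479  0.0468  0.1925] [-1.63149588 -1.70810345 -0.31736198] [179.98109589 -30.04090897   8.92544712]
0.62 [-0.0343  0.0838  0.222 ]
[ 0.0205 -0.001  -0.0077]
[ 0.0656 -0.001  -0.0127]
[ 0.1101 -0.0011 -0.0066]
[ 0.1525 -0.0012  0.01  ]
[ 0.169  -0.0012  0.0184]
```

Emit:
{"fn": "play_rows", "kwargs": {"moves": "0.02 0 -0.009 0 0 0 -1;0.043 0 -0.013 0 0 0 -1;0.066 0 -0.015 0 0 0 -1;0.088 0 -0.013 0 0 0 -1;0.11 0 -0.008 0 0 0 -1"}}

```text
clock: 4.65
tool_pos: [0.5811, 0.1204, 0.2542]
tcp_rot: [-180.0, -30.0, 9.0]
force: [-0.1, -0.5, 1.0]
opening: 0.0
gripper_force: 0.2
```

Run:
```python
from h import *
s=robot.read_state();print(w2b(s['tool_pos']),s['force'],s['joints'].round(0))
p,d=cams.capture('scene');W=cloud('scene',d.astype(float))
o=cams.masks_of('scene','gate_handle')[:2]
for q in o:
    w=W[q['mask']];w=w[w[:,2]>np.nanpercentile(w[:,2],80)];print(q['score'],w2b(np.nanmedian(w,0)))
for q in [(.0445,.048,.254),(.0895,.048,.261),(.108,.048,.262)]:print(rel(q,30)[0])
```

```text
[0.0436 0.0476 0.2542] [-0.05324512 -0.50382599  0.99493851] [  2. -15. 117.   5.  48.  81.]
0.92 [0.0561 0.0838 0.2844]
[-0.0005 -0.0007  0.0007]
[ 0.0419 -0.0007  0.0172]
[ 0.0584 -0.0007  0.0256]
```

Emit:
{"fn": "play_rows", "kwargs": {"moves": "0.02 0 0.008 0 0 0 -1;0.04 0 0.016 0 0 0 -1;0.058 0 0.026 0 0 0 -1;0.058 0 0.026 0 0 0 -1"}}

```text
clock: 5.25
tool_pos: [0.6427, 0.1299, 0.2594]
tcp_rot: [-180.0, -29.9, 9.0]
force: [-0.6, -0.6, -0.6]
opening: 0.0001
gripper_force: 0.0
```

Run:
```python
from h import *
s=robot.read_state();print(w2b(s['tool_pos']),s['force'],s['joints'].round(0))
p,d=cams.capture('scene');W=cloud('scene',d.astype(float))
o=cams.masks_of('scene','gate_handle')[:2]
for q in o:
    w=W[q['mask']];w=w[w[:,2]>np.nanpercentile(w[:,2],80)];print(q['score'],w2b(np.nanmedian(w,0)))
cv2.imwrite('pics/s2.png',cv2.resize(p[130:340,160:440,::-1],None,fx=2.4,fy=2.4,interpolation=cv2.INTER_CUBIC))
```

```text
[0.106  0.0473 0.2594] [-0.60576976 -0.57137679 -0.59299851] [  3.  -6. 108.   4.  48.  82.]
0.98 [0.1515 0.085  0.2863]
```

View pics/s2.png

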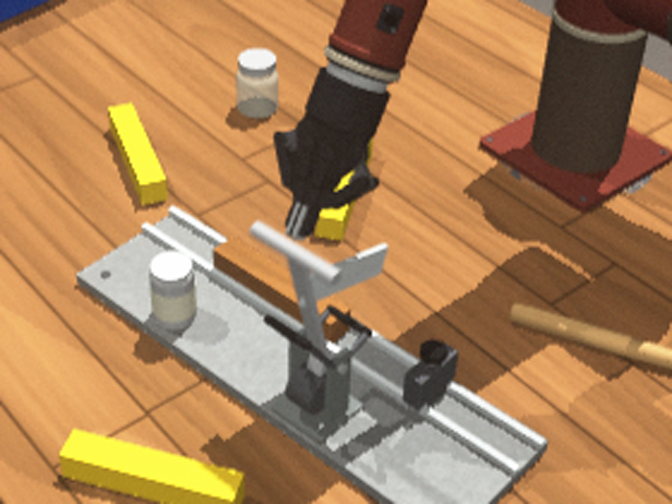

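The gate has tipped back past its balance point, with the handle at (295, 250) clear of the fingers at (300, 220). I retreat along the fingers, then go to the batten's free end.

Emit:
{"fn": "play_rows", "kwargs": {"moves": "-0.02 0.02 -0.03 0 0 0 -1;-0.04 0.08 -0.04 0 -10 0 -1;-0.06 0.14 -0.04 0 -20 0 -1;-0.08 0.2 -0.03 0 -30 0 -1;-0.08 0.2 -0.03 0 -30 0 -1"}}

```text
clock: 5.98
tool_pos: [0.5896, -0.084, 0.2406]
tcp_rot: [-179.8, 0.6, 8.7]
force: [-0.9, 0.3, -0.8]
opening: -0.0001
gripper_force: 0.0
```

Run:
```python
from h import *
s=robot.read_state();print(w2b(s['tool_pos']),s['force'],s['tcp_rot'],s['joints'].round(0))
print(rel((-.001,-.225,.10),0),rel((-.001,-.225,.036),0))
for n in('top','scene'):
    p,d=cams.capture(n);W=cloud(n,d.astype(float));np.savez(n+'1.npz',p=p,d=d)
    for t in('gate_handle','batten_center','tin_center','stop_face'):
      for q in cams.masks_of(n,t)[:4]:
        w=W[q['mask']];w=w[~np.isnan(w[:,0])];z=np.percentile(w[:,2],92);w=w[w[:,2]>z-.006]
        bb=np.array([w2b(a) for a in w]);print(n,t,round(q['score'],2),np.round(np.median(bb,0),3),np.percentile(bb[:,:2],[2,98],axis=0).round(3).tolist())
    if n=='top':cv2.imwrite('pics/t1.png',cv2.resize(p[110:335,120:420,::-1],None,fx=2.4,fy=2.4,interpolation=cv2.INTER_CUBIC))
```

```text
[ 0.0199 -0.1555  0.2406] [-0.86473158  0.32142212 -0.75294831] [-179.82933246    0.5537544     8.73933101] [-16.   9.  91.  -0.  81.  66.]
(array([-0.0191,  0.07  ,  0.1406]), array([-0.17,  0.55, -0.31])) (array([-0.0185,  0.0702,  0.2046]), array([-0.17,  0.55, -0.31]))
top gate_handle 0.79 [0.181 0.079 0.273] [[0.174, 0.026], [0.189, 0.128]]
top gate_handle 0.46 [0.181 0.078 0.273] [[0.174, 0.028], [0.189, 0.129]]
top batten_center 0.79 [ 0.298 -0.005  0.038] [[0.261, -0.077], [0.343, 0.093]]
top batten_center 0.75 [-0.262 -0.179  0.039] [[-0.324, -0.219], [-0.195, -0.141]]
top batten_center 0.57 [-0.003 -0.096  0.056] [[-0.02, -0.169], [0.015, 0.023]]
top batten_center 0.36 [0.181 0.079 0.273] [[0.174, 0.027], [0.189, 0.13]]
top stop_face 0.77 [-0.003  0.158  0.096] [[-0.016, 0.147], [0.011, 0.172]]
scene gate_handle 0.59 [0.188 0.092 0.272] [[0.18, 0.034], [0.194, 0.136]]
scene batten_center 0.81 [-0.075 -0.425  0.036] [[-0.133, -0.518], [-0.027, -0.345]]
scene batten_center 0.71 [-0.225 -0.158  0.036] [[-0.318, -0.212], [-0.145, -0.11]]
scene batten_center 0.63 [-0.004 -0.098  0.055] [[-0.016, -0.166], [0.021, 0.025]]
scene batten_center 0.61 [0.296 0.02  0.037] [[0.248, -0.069], [0.345, 0.103]]
scene tin_center 0.74 [ 0.114 -0.145  0.102] [[0.092, -0.169], [0.136, -0.124]]
scene stop_face 0.63 [0.004 0.164 0.094] [[-0.011, 0.15], [0.016, 0.177]]
```

View pics/t1.png

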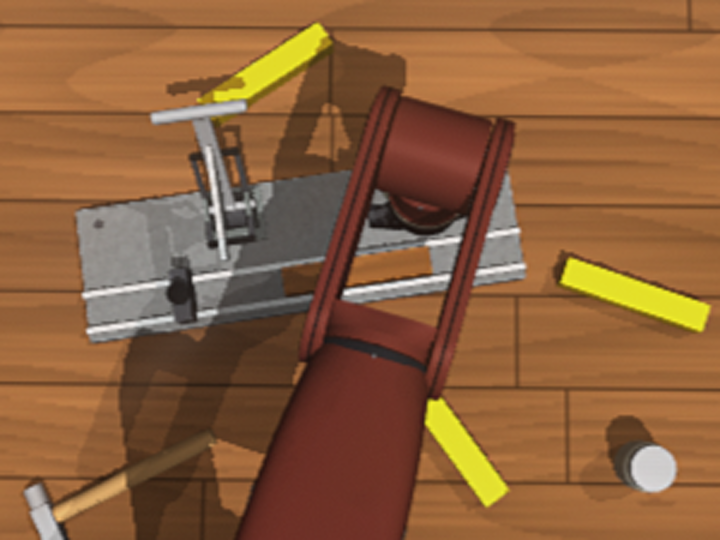

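The gate rests raised (handle bar at crop (200, 112)), and the batten is still at (285–430, 270). I go beside its near end and then down.

Emit:
{"fn": "play_rows", "kwargs": {"moves": "-0.02 0.06 0 0 0.5 0 -1;-0.02 0.071 0.03 0 0.5 0 -1;-0.02 0.071 0.09 0 0.5 0 -1;-0.02 0.071 0.15 0 0.5 0 -1;-0.02 0.071 0.15 0 0.5 0 -1"}}

```text
clock: 7.1
tool_pos: [0.5778, -0.1521, 0.0907]
tcp_rot: [-179.7, 0.0, 9.0]
force: [-0.6, -0.0, 0.5]
opening: 0.0003
gripper_force: 0.0
```

Run:
```python
from h import *
s=robot.read_state();print(w2b(s['tool_pos']),s['force'],s['tcp_rot'])
print(rel((-.001,-.225,.038),0),rel((-.001,-.195,.038),0))
```

```text
[-0.0025 -0.2209  0.0907] [-0.552704   -0.030428    0.53515706] [-1.79660275e+02  4.80343623e-02  8.98131412e+00]
(array([0.0016, 0.0044, 0.0527]), array([-0.34,  0.05, -0.07])) (array([ 0.0015, -0.0256,  0.0529]), array([-0.34,  0.05, -0.07]))
```

Emit:
{"fn": "play_rows", "kwargs": {"moves": "0.0005 0.004 0.03 0 0 0 -1;0.0005 0.004 0.052 0 0 0 -1;0.0005 -0.015 0.053 0 0 0 -1;0.0005 -0.03 0.053 0 0 0 -1;0.0005 -0.045 0.053 0 0 0 -1"}}

```text
clock: 7.72
tool_pos: [0.5776, -0.1087, 0.0454]
tcp_rot: [179.9, -0.7, 9.0]
force: [1.1, -2.1, 2.8]
opening: 0.0002
gripper_force: 1.8
```

Emit:
{"fn": "play_rows", "kwargs": {"moves": "0 -0.012 0 0 0 0 -1;0 -0.024 0 0 0 0 -1;0 -0.036 0 0 0 0 -1;0 -0.048 0 0 0 0 -1;0 -0.06 0 0 0 0 -1"}}

```text
clock: 8.35
tool_pos: [0.5688, -0.0509, 0.0453]
tcp_rot: [179.8, -0.7, 9.0]
force: [1.8, -6.1, 5.6]
opening: 0.0001
gripper_force: 3.9
```

```bash
cat > chk.py <<'E'
from h import *
s=robot.read_state();print(w2b(s['tool_pos']),s['force'],s['tcp_rot'])
for n in('top','scene'):
    p,d=cams.capture(n);W=cloud(n,d.astype(float))
    cv2.imwrite(f'pics/{n}_c.png',cv2.resize(p[130:340,160:440,::-1],None,fx=2.4,fy=2.4,interpolation=cv2.INTER_CUBIC))
    for t in('batten_center','gate_handle'):
      for q in cams.masks_of(n,t)[:4]:
        w=W[q['mask']];w=w[~np.isnan(w[:,0])];z=np.percentile(w[:,2],92);w=w[w[:,2]>z-.006]
        bb=np.array([w2b(a) for a in w]);m=np.median(bb,0)
        if abs(m[0])<.03 or m[2]>.2:print(n,t,round(q['score'],2),np.round(m,3),np.percentile(bb[:,:2],[2,98],axis=0).round(3).tolist())
E
python3 chk.py
```

```text
[ 0.0045 -0.1196  0.0453] [ 1.75757812 -6.13385638  5.57014389] [179.81685875  -0.74111594   8.977388  ]
top gate_handle 0.56 [0.18  0.08  0.273] [[0.174, 0.03], [0.188, 0.126]]
scene batten_center 0.92 [-0.002  0.036  0.055] [[-0.017, -0.098], [0.051, 0.096]]
scene gate_handle 0.6 [0.188 0.085 0.272] [[0.179, 0.03], [0.194, 0.136]]
```

View pics/scene_c.png

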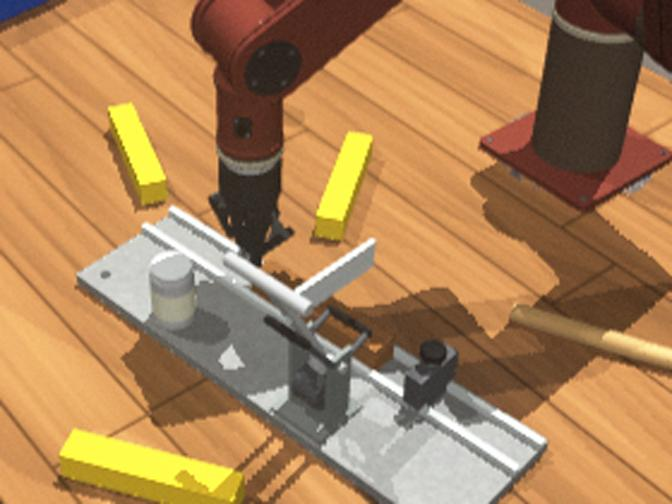

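The fingers (250, 255) are behind the batten, and the tin (170, 290) stands untouched. The upward force suggests friction on the batten's face, so I ease back briefly to relieve it.

Emit:
{"fn": "play_rows", "kwargs": {"moves": "0 0.008 -0.003 0 0 0 -1;0 0.01 -0.003 0 0 0 -1;0 0.01 -0.003 0 0 0 -1"}}

```text
clock: 9.02
tool_pos: [0.5679, -0.0603, 0.0456]
tcp_rot: [-180.0, -0.4, 8.9]
force: [0.6, -0.2, 0.1]
opening: 0.0
gripper_force: 0.0
```

```bash
python3 -c "
from h import *
s=robot.read_state();print(w2b(s['tool_pos']),s['force'],s['tcp_rot'],s['joints'].round(1),rel((-.001,-.129,.042),0))"
```

```text
[ 0.0022 -0.1287  0.0456] [ 0.61609733 -0.16716142  0.06881612] [-179.96542658   -0.44870103    8.93259849] [-14.1  16.9 103.9   0.2  58.8  66.8] (array([-0.0032,  0.0003,  0.0035]), array([-0.03, -0.45, -0.12]))
```

Emit:
{"fn": "play_rows", "kwargs": {"moves": "-0.003 0 0.002 0 0 0 -1;-0.003 -0.012 0.002 0 0 0 -1;-0.003 -0.024 0.002 0 0 0 -1;-0.003 -0.034 0.002 0 0 0 -1;-0.003 -0.042 0.002 0 0 0 -1"}}

```text
clock: 9.65
tool_pos: [0.5587, -0.0181, 0.044]
tcp_rot: [180.0, -0.5, 9.0]
force: [0.1, -0.2, -0.4]
opening: -0.0
gripper_force: 0.5
```

Emit:
{"fn": "play_rows", "kwargs": {"moves": "0 -0.005 0 0 0 0 -1;0 -0.01 0 0 0 0 -1;0 -0.014 0 0 0 0 -1;0 -0.018 0 0 0 0 -1"}}

```text
clock: 10.15
tool_pos: [0.556, -0.0013, 0.044]
tcp_rot: [180.0, -0.5, 9.0]
force: [-0.3, -0.8, -0.3]
opening: 0.0001
gripper_force: 0.5
```

```bash
python3 chk.py
```

```text
[-0.0003 -0.0686  0.044 ] [-0.30686201 -0.77503052 -0.25449054] [179.99339083  -0.50370656   8.96176032]
top batten_center 0.81 [-0.006  0.083  0.057] [[-0.02, -0.031], [0.015, 0.139]]
top gate_handle 0.9 [0.181 0.078 0.273] [[0.174, 0.026], [0.188, 0.13]]
scene batten_center 0.6 [0.004 0.087 0.055] [[-0.017, -0.046], [0.023, 0.139]]
scene gate_handle 0.61 [0.188 0.088 0.273] [[0.181, 0.034], [0.193, 0.136]]
```

Emit:
{"fn": "play_rows", "kwargs": {"moves": "0 -0.003 0 0 0 0 -1;0 -0.006 0 0 0 0 -1;0 -0.006 0 0 0 0 -1"}}

```text
clock: 10.82
tool_pos: [0.5553, 0.0036, 0.0441]
tcp_rot: [179.9, -0.5, 9.0]
force: [0.2, -4.9, -0.9]
opening: 0.0002
gripper_force: 2.8
```

Emit:
{"fn": "play_rows", "kwargs": {"moves": "0 -0.003 0 0 0 0 -1;0 -0.006 0 0 0 0 -1;0 -0.006 0 0 0 0 -1"}}

```text
clock: 11.2
tool_pos: [0.5562, 0.0045, 0.0453]
tcp_rot: [179.4, -0.7, 9.0]
force: [2.1, -24.5, -0.4]
opening: -0.0
gripper_force: 12.4
```

The force has risen to 24 N with no further motion, at the place expected for the stop. I back off and clear.

Emit:
{"fn": "play_rows", "kwargs": {"moves": "0 0.02 0 0 0 0 -1;0 0.04 0 0 0 0 -1;0 0.05 -0.05 0 0 0 -1;0 0.06 -0.11 0 0 0 -1;0 0.1 -0.16 0 0 0 -1"}}

```text
clock: 11.82
tool_pos: [0.5684, -0.087, 0.205]
tcp_rot: [-180.0, -0.6, 9.1]
force: [0.4, -0.1, -1.5]
opening: -0.0002
gripper_force: 0.0
```

Emit:
{"fn": "play_rows", "kwargs": {"moves": "-0.05 0.06 -0.02 0 0 0 -1;-0.1 0.12 -0.02 0 0 0 -1;-0.12 0.18 -0.02 0 0 0 -1;-0.12 0.2 -0.02 0 0 0 -1;-0.12 0.2 -0.02 0 0 0 -1"}}

```text
clock: 12.45
tool_pos: [0.4795, -0.3073, 0.2216]
tcp_rot: [180.0, -0.5, 8.7]
force: [-1.1, 0.0, -0.5]
opening: 0.0
gripper_force: 0.0
```

```bash
python3 chk.py
```

```text
[-0.124  -0.3588  0.2216] [-1.13041077  0.03449777 -0.48580902] [179.98427667  -0.4975672    8.69695856]
top batten_center 0.95 [-0.002  0.043  0.057] [[-0.019, -0.046], [0.016, 0.14]]
top gate_handle 0.87 [0.181 0.079 0.274] [[0.174, 0.03], [0.188, 0.128]]
top gate_handle 0.25 [0.181 0.079 0.273] [[0.174, 0.028], [0.188, 0.129]]
scene batten_center 0.66 [0.005 0.083 0.055] [[-0.016, -0.003], [0.051, 0.138]]
scene gate_handle 0.6 [0.188 0.087 0.272] [[0.179, 0.028], [0.194, 0.136]]
scene gate_handle 0.26 [0.189 0.089 0.272] [[0.181, 0.032], [0.194, 0.136]]
```

View pics/top_c.png

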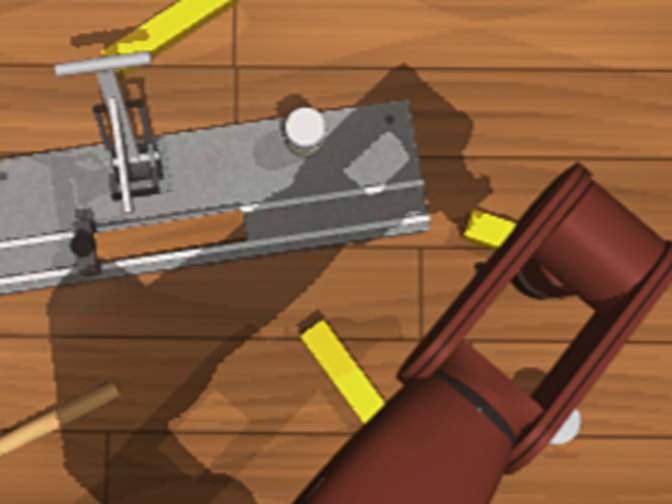

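View pics/scene_c.png

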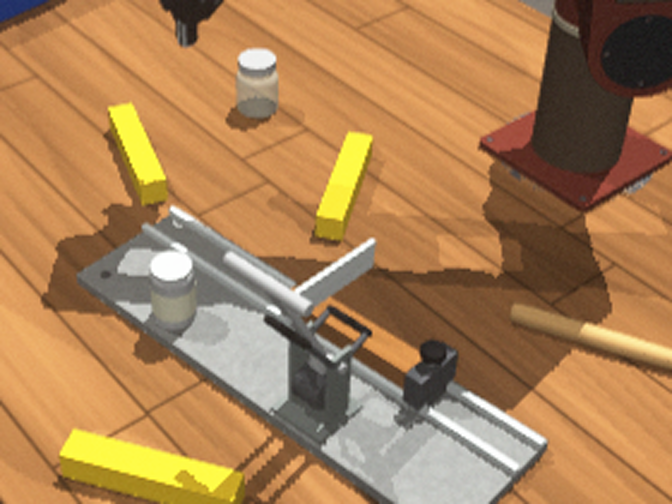

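In the top crop the batten runs (95–245, 235) right up to the stop at (85, 240). The gate is raised, the tin and jar are in place, and the arm is clear.

```bash
python3 -c "
from cell import robot
print(robot.finish_job())"
```

```text
the job is handed in; nothing more can be done
None
```

The job is handed in: the gate stays raised by itself, the batten is against the end stop by camera and by the push force, and the arm is clear; no verdict was returned.

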